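# Switch off the bench supply and take out its red fuse carrier

### The job

Switch the grey bench supply off first: its lever is locked, so lift the lever's metal collar, swing the lever from the green dot over to the red dot and let the collar drop back down into its notch. Only then press the red fuse carrier in until it springs up by itself, pull it out and set it down (do not drop it) in the blue tray. Leave the white fuse carrier in its place, and do not push the other things on the bench about.

Things in the scene. Friction and masses are not known exactly. Their poses are not given: they have to be found in the camera images.
- switch_box: grey sheet-metal bench supply, fixed, 130 (x) x 250 (y) x 70 mm high; origin at the centre of its underside, z up; its -x side faces the robot more or less. On its flat top, in its own frame: the lever at y = +70 mm, two wells for fuse carriers at x = 0, y = -28 and -88 mm, a red dot at x = -46 and a green dot at x = +46 mm, both at y = +70 mm
- lever_pivot (a point): the lever's hinge axis (parallel to the box's y), inside the box at its own (0, 70, 60) mm; does not move. The lever is a 10 mm steel stalk with a black ball of 18 mm on its end, whose top is 87 mm from the pivot; two steel gate rails (outer faces 12 mm either side of the stalk in y) reach up to 28 mm from the pivot
- lever (a joint): angle of the lever in rad: 0 = on, leaning 0.40 rad from upright to the box's +x (green dot); 0.80 = off, leaning 0.40 rad to the box's -x (red dot). Light friction (under 1 N at the collar); stays where it is left
- collar (a joint): lift of the locking collar along the stalk in m: 0 = down in its notch (locked), 0.012 = fully lifted. A spring pulls it down with 3 N (4.2 N fully lifted). The lever passes from notch to notch only while it is lifted 0.009 or more; let go at either end, it drops into the notch there
- collar_grip (a point): on the stalk's axis, mid-waist of the collar, 40 mm from the pivot with the collar down; z along the stalk to the ball, y along the hinge. The collar is a knurled aluminium sleeve round the stalk: waist of diameter 25 mm from 26 to 52 mm from the pivot, then a flange of diameter 32 mm up to 57 mm. Pinch the waist along y under the flange
- carrier_red: loose fuse carrier with a red cap, 24 (x) x 28 (y) x 58 mm high, 50 g, in one of the two wells (which one varies); origin at the centre of its underside, axes as the box's. Home: underside 21 mm above the bench, cap 9 mm proud of the box's top, held down by a catch against a spring
- carrier_white: loose fuse carrier of the same size and make with a white cap, in the other well; stays home
- carrier_red_mid (a point): middle of the red carrier, 29 mm above its underside. Pressed straight in by 6 to 8 mm (6 to 8 N; hard stop at 8 mm) the catch lets go; once the press is taken away the spring lifts the carrier 22 mm: its cap stands 31 mm proud, still guided by the well. Then pinch the cap in x or y and lift it clear (30 mm more)
- tray: blue open tray, fixed, 110 (x) x 140 (y) mm outside, 24 mm high, walls and floor 3 to 5 mm thick; origin at the centre of its underside
- sleeve_a: bystander: loose black sleeve standing upright, diameter 21 mm, 76 mm high, left of the box; origin at the centre of its underside
- sleeve_b: bystander: loose black sleeve standing upright, diameter 21 mm, 76 mm high, behind the box; origin at the centre of its underside
- tin: bystander: loose tin with a yellow lid, diameter 62 mm, 50 mm high, behind and between the box and the tray; origin at the centre of its underside
Not all that is in view belongs to the job. Leave any turquoise look-alike of the carrier_red alone.

How it is judged:
By the outcome, as a careful person would: the job done as asked, in the order asked, and still so for the second after the job is handed in, with the robot touching nothing.
It also fails if it takes over 64 s, if anything falls off the work surface, if the arm or the gripper's body presses on something with over 40 N, if the wrist force passes 120 N, or if a joint passes its speed limit or range.

### The arm

A 6-joint arm with a two-finger parallel gripper is mounted at the origin on a cart in front of the work surface, level with it; the furniture and walls round the work are solid. World frame = base frame: x ahead of the robot, y to its left, z up, the work surface at z = 0. Lengths are in m, angles in rad, forces in N, time in s.
With the tool pointing down it reaches from about 0.35 to 0.85 m from the base axis. Payload 8.1 kg.
Tool frame: the origin (TCP) lies at the centre of the arm's flange, where the gripper is bolted on; the fingertips stand robot.tcp_to_tips ahead of it and the grasp point (between the pads) lies 167 mm ahead of it (robot.tcp_to_tips is the distance from the TCP to the fingertips, in m); z points along the fingers, y is the line along which they close (so a half turn about z gives the same grasp; the last joint's range is limited). The gripper opens to 93 mm and grips with 3 to 60 N. Pads are 15 mm wide; open, the fingers measure 128 mm over their backs; the gripper's body (75 mm by 188 mm) begins 65 mm behind the grasp point.
Start: joints at [1.218, 0.13, 1.488, -0, 1.523, -0.085], TCP at [0.159, 0.579, 0.405] pointing down, gripper open.
Joint ranges: [-2.96, 2.96], [-0.89, 2.26], [0.02, 2.5], [-1.34, 4.48], [0, 2.73], [-2.66, 2.66]. Speed limits (rad/s): [2.39, 2.39, 2.79, 3.14, 3.14, 3.14].

### API

Orientations are given as a rotation vector (axis times angle).
In Python, from cell import telemetry, optics, robot gives the robot as it stands.
- The arm moves only by the tool servo_tool, never from a script. Its argument "motion" is a list of rows, each an object of numbers: "tx", "ty", "tz": the shift along the tool's x, y, z in m; "twist": the turn about the tool's z in degrees; "gripper": the finger opening in m, from 0 to 0.093. A call has 1 to 12 rows; each row is the pose to reach, as a shift and turn from the pose commanded when the call began, along the tool's axes at that moment; what a row does not reach only later rows make up. A row lasts 1/10 s, in which the tool goes at most 50 mm and 8.59 degrees, less where a joint would pass 70% of its speed; a pose out of reach is approached as far as the arm can. A call with a gripper value outside its range is refused whole. The fingers move at their own pace and stop on an object; the grip force is fixed at half the most. Time passes only in rows, so rows that repeat a pose let the fingers close. It gives the time, the measured TCP pose, the force, the opening and the grip force at its end, in the units of the state.
- telemetry.sense(): the state, without advancing time (a new reading comes with each control period).
- optics.snapshot(name): name is "side" or "top"; returns a dict with "image" (480x640x3 uint8, blue, green, red), "range_z" (480x640 float32, m along the optical axis (not along the pixel's ray), 0 where there is no reading), "fx", "fy", "cx", "cy" (pixels), "k1" (the pictures are not rectified: a ray, as slopes to the right and down, at radius r is drawn at 1 + k1 r^2 times it, then the intrinsics apply), "R" (3x3) and "t" (3): a world point X has camera coordinates R X + t. Camera axes: x right, y down, z forward; pixel columns grow to the right and rows downward; lengths in m; the calibration is good to about 2 mm. A picture is of the moment at which its call begins.
- robot.hand_in(): hands the job in; it is judged then, once.
The state is a dict: "t": time; "q": joint angles; "qvel": joint speeds; "effort": joint torques, N m; "ee_pos": TCP position; "ee_rot": TCP orientation; "force": force on the tool from outside, world axes, zero at the start; "torque": the same for the moment, N m; "finger_gap": opening from 0.0 (shut) to 1.0 (fully open); "grip_force": force on a finger pad.
Only numpy, scipy, OpenCV 4.12 (cv2) and the standard library are available. Lean on these libraries where they do the work, as an engineer would, in place of code of your own. Each camera call takes 0.05 s, during which the arm holds its last target. There are 200 camera calls.

## Working session

There is one attempt and no reset: what is moved stays moved. The work goes in short steps, Python scripts to look and compute and a tool call to move; the robot and the scene stay as the last step left them, time stands still between calls to the robot, and variables do not carry over. Pictures are saved under pics/ and viewed, at most 10 in all, crops included, and the job is handed in when it is done.

Besides the shell and the picture viewer there is one more tool, called after "Call:" as name(argument=value, ...) on one line, values as JSON. servo_tool: Moves the arm, as the interface text tells. Its arguments: {"type":"object","properties":{"motion":{"type":"array","items":{"type":"object","properties":{"tx":{"type":"number"},"ty":{"type":"number"},"tz":{"type":"number"},"twist":{"type":"number"},"gripper":{"type":"number"}}}}},"required":["motion"]}

```bash
ls; mkdir -p pics; python3 - <<'E'
from cell import telemetry, optics, robot
import cv2,numpy as np
print(telemetry.sense(), robot.tcp_to_tips)
for n in("side","top"):
    s=optics.snapshot(n); cv2.imwrite(f"pics/{n}0.png",s["image"]); np.savez(f"{n}0.npz",**s)
    print(n,{k:np.round(s[k],4).tolist() for k in("fx","fy","cx","cy","k1","R","t")})
E
```

```text
pics
{'t': 0.0, 'q': array([ 1.21762330e+00,  1.31139342e-01,  1.48925864e+00,  2.28704331e-05,
        1.52302342e+00, -8.54102484e-02]), 'qvel': array([-0.00052334, -0.00109653,  0.00133232,  0.00040765,  0.00051077,
       -0.00034172]), 'effort': array([-2.55629842e-03, -5.59853840e+01, -4.91750944e+01,  7.64688570e-02,
        3.59758164e-02, -1.87964097e-04]), 'ee_pos': array([0.15864502, 0.57840786, 0.40371152]), 'ee_rot': array([-4.19290906e-01, -3.11306155e+00,  2.79563079e-03]), 'force': array([0.39272056, 0.41343147, 0.18974097]), 'torque': array([ 0.05049897, -0.00300533,  0.04350733]), 'grip_force': 0.0, 'finger_gap': 1.001632774125822} 0.1861
side {'fx': 512.9306, 'fy': 512.9306, 'cx': 313.9036, 'cy': 247.2914, 'k1': 0.0105, 'R': [[-0.9398, -0.3416, -0.0101], [-0.1265, 0.375, -0.9184], [0.3175, -0.8618, -0.3956]], 't': [0.5772, 0.1645, 0.9515]}
top {'fx': 580.4645, 'fy': 580.4645, 'cx': 312.8106, 'cy': 240.1038, 'k1': 0.0156, 'R': [[0.0272, -0.9996, -0.0049], [-0.9973, -0.0268, -0.0682], [0.0681, 0.0068, -0.9977]], 't': [-0.0, 0.6113, 1.2054]}
```

View pics/side0.png

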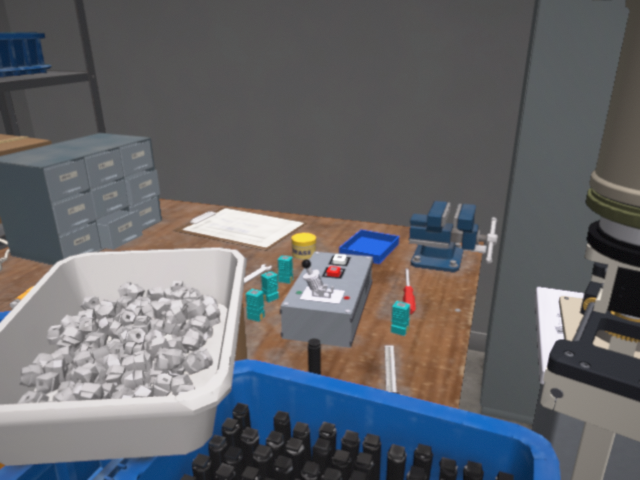

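View pics/top0.png

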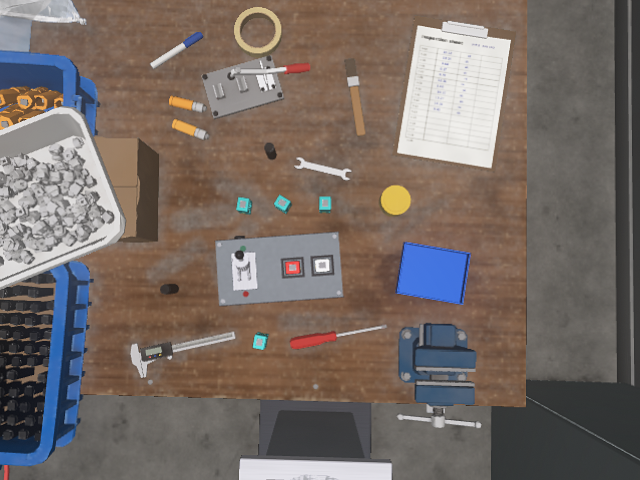

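The side view shows the box with its lever (310,275) leaning toward the green dot, the red carrier (333,271) nearer the lever and the white one (340,259) beyond. In the top view: lever ball (240,254), red cap (292,267), white cap (322,265), tray (432,273), tin (396,200), sleeves (270,150) and (168,289).

```bash
cat > h.py <<'E'
import cv2,numpy as np
from scipy.spatial.transform import Rotation as Rn
def snap(n):
    from cell import optics
    return optics.snapshot(n)
def slopes(s,uv):
    K=np.array([[s["fx"],0,s["cx"]],[0,s["fy"],s["cy"]],[0,0,1.]])
    return cv2.undistortPoints(np.float64(uv).reshape(-1,1,2),K,np.array([float(s["k1"]),0,0,0]))[:,0]
def ray(s,uv):
    d=np.c_[slopes(s,uv),np.ones(len(np.reshape(uv,(-1,2))))]@s["R"]
    return -s["R"].T@s["t"],d
def plane(s,uv,z):
    c,d=ray(s,uv); return c+d*((z-c[2])/d[:,2])[:,None]
def cloud(s):
    v,u=np.mgrid[:480,:640]; sl=slopes(s,np.c_[u.ravel(),v.ravel()].astype(float))
    P=np.c_[sl,np.ones(len(sl))]*s["range_z"].reshape(-1,1)
    return ((P-s["t"])@s["R"]).reshape(480,640,3)
def tri(s1,p1,s2,p2):
    A=[];b=[]
    for s,p in((s1,p1),(s2,p2)):
        c,d=ray(s,[p]); d=d[0]/np.linalg.norm(d[0]); M=np.eye(3)-np.outer(d,d); A.append(M); b.append(M@c)
    x=np.linalg.lstsq(np.vstack(A),np.hstack(b),rcond=None)[0]
    return x,np.linalg.norm(A[0]@x-b[0])+np.linalg.norm(A[1]@x-b[1])
def blobs(s,f,roi,amin=4):
    h=cv2.cvtColor(s["image"],cv2.COLOR_BGR2HSV).astype(int); m=f(h[...,0],h[...,1],h[...,2]).astype(np.uint8)
    k=np.zeros_like(m);x0,y0,x1,y1=roi;k[y0:y1,x0:x1]=1
    n,l,st,c=cv2.connectedComponentsWithStats(m*k)
    return sorted([(int(st[i,4]),c[i].round(2).tolist(),st[i,:4].tolist()) for i in range(1,n) if st[i,4]>=amin],reverse=True),l
red=lambda h,s,v:((h<8)|(h>172))&(s>140)&(v>80)
green=lambda h,s,v:(h>45)&(h<80)&(s>100)
white=lambda h,s,v:(s<30)&(v>190)
blue=lambda h,s,v:(h>105)&(h<125)&(s>150)&(v>100)
black=lambda h,s,v:(v<45)
E
python3 - <<'E'
from h import *
S=dict(np.load("side0.npz"));T=dict(np.load("top0.npz"))
for s,roi,n in((T,(200,220,480,320),"top"),(S,(270,220,420,350),"side")):
    for nm,f in(("red",red),("green",green),("white",white),("blue",blue),("black",black)):
        print(n,nm,blobs(s,f,roi)[0][:4])
C=cloud(T)
def rect(m,name):
    p=C[m];r=cv2.minAreaRect(p[:,:2].astype(np.float32));print(name,len(p),np.round(r[0],4),np.round(r[1],4),round(r[2],2),"z",np.median(p[:,2]).round(4))
V,U=np.mgrid[:480,:640]
z=C[...,2]
roi=(U>205)&(U<352)&(V>225)&(V<310)
m=roi&(z>.06)&(z<.085);m=cv2.morphologyEx(m.astype(np.uint8),cv2.MORPH_OPEN,np.ones((5,5)))>0
rect(m,"box")
rect((U>390)&(U<475)&(V>238)&(V<308)&(z>.012),"tray")
rect((U>380)&(U<412)&(V>184)&(V<218)&(z>.04),"tin")
for n,b in(("sa",(155,280,182,300)),("sb",(260,140,280,162))):
    mm=(U>b[0])&(U<b[2])&(V>b[1])&(V<b[3])&(z>.05)
    if mm.sum()>5: rect(mm,n)
rect((U>230)&(U<252)&(V>244)&(V<275)&(z>.115),"ball")
E
```

```text
top red [(112, [292.45, 267.21], [286, 261, 14, 13]), (16, [245.5, 293.5], [244, 292, 4, 4])]
top green []
top white [(690, [243.99, 272.39], [231, 252, 26, 39]), (129, [321.75, 265.21], [315, 259, 14, 13]), (6, [218.83, 244.17], [218, 243, 3, 3]), (5, [222.8, 300.6], [222, 300, 3, 2])]
top blue [(3414, [432.47, 272.73], [396, 242, 74, 62])]
top black []
side red [(206, [409.38, 297.43], [403, 286, 13, 28]), (104, [332.97, 272.0], [326, 267, 14, 10]), (8, [346.5, 297.5], [345, 297, 4, 2])]
side green []
side white [(450, [281.09, 228.42], [270, 220, 32, 25]), (437, [323.19, 295.81], [299, 286, 46, 18]), (112, [311.85, 274.16], [302, 269, 18, 10]), (101, [339.3, 257.94], [333, 254, 14, 9])]
side blue [(1126, [370.16, 244.8], [340, 230, 59, 33])]
side black [(47, [313.38, 347.17], [309, 345, 11, 5]), (29, [305.62, 264.14], [303, 261, 7, 7])]
box 7656 [0.5481 0.0843] [0.1339 0.2501] 5.66 z 0.071
tray 498 [ 0.5606 -0.1532] [0.3106 0.1103] 81.99 z 0.0239
tin 705 [ 0.6246 -0.0818] [0.06   0.2647] 46.45 z 0.0505
sa 118 [0.5088 0.164 ] [0.0205 0.3132] 3.13 z 0.0751
sb 108 [0.6647 0.0634] [0.2956 0.02  ] 20.56 z 0.076
ball 153 [0.5542 0.088 ] [0.1653 0.0314] 82.32 z 0.1211
```

```bash
python3 - <<'E'
from h import *
S=dict(np.load("side0.npz"));T=dict(np.load("top0.npz"))
for n,a,b in(("red",(292.45,267.21),(332.97,270.8)),("white",(321.75,265.21),(339.3,257.94)),("reddot",(245.5,293.5),(346.5,297.5))):
    x,e=tri(T,a,S,b);print(n,x.round(4),round(e,4),"plane T",plane(T,[a],.079 if n!="reddot" else .07).round(4),"plane S",plane(S,[b],.079 if n!="reddot" else .07).round(4))
C=cloud(T);ok=T["range_z"]>.1
V,U=np.mgrid[:480,:640];z=C[...,2]
def rect(m,name):
    p=C[m&ok];p=p[p[:,2]<.3];r=cv2.minAreaRect(p[:,:2].astype(np.float32));print(name,len(p),np.round(r[0],4),np.round(r[1],4),round(r[2],2),"mean",p.mean(0).round(4),"zmax",p[:,2].max().round(4))
box=lambda a,b,c,d:(U>a)&(U<c)&(V>b)&(V<d)
rect(box(392,238,475,308)&(z>.012),"tray")
rect(box(380,184,412,218)&(z>.04),"tin")
rect(box(155,280,182,300)&(z>.05),"sa")
rect(box(258,140,282,162)&(z>.05),"sb")
rect(box(228,242,255,280)&(z>.125)&(z<.2),"ball")
rect(box(228,242,255,280)&(z>.1)&(z<.2),"ballcollar")
# box top, contour lines from depth 
m=(box(205,225,352,310)&ok&(z>.06)&(z<.085)).astype(np.uint8)
m=cv2.morphologyEx(m,cv2.MORPH_CLOSE,np.ones((9,9)));m=cv2.morphologyEx(m,cv2.MORPH_OPEN,np.ones((9,9)))
c=max(cv2.findContours(m,0,cv2.CHAIN_APPROX_NONE)[0],key=cv2.contourArea)
P=plane(T,c.reshape(-1,2),.07)[:,:2];r=cv2.minAreaRect(P.astype(np.float32));print("boxplane",r)
pts=cv2.boxPoints(r)
a=np.deg2rad(5);
M=cv2.moments(P.astype(np.float32).reshape(-1,1,2));print("centroid",M["m10"]/M["m00"],M["m01"]/M["m00"],"yaw by moments",np.degrees(.5*np.arctan2(2*M["mu11"],M["mu20"]-M["mu02"])))
i=cv2.resize(T["image"][220:320,205:480],None,fx=2.9,fy=2.9,interpolation=cv2.INTER_CUBIC);j=cv2.resize(S["image"][225:355,270:420],None,fx=2.3,fy=2.3,interpolation=cv2.INTER_CUBIC)
o=np.zeros((290+299,800,3),np.uint8);o[:i.shape[0],:i.shape[1]]=i[:,:800];o[290:290+j.shape[0],:j.shape[1]]=j;cv2.imwrite("pics/z.png",o)
E
```

```text
red [0.5516 0.0557 0.0735] 0.0 plane T [[0.5515 0.0555 0.079 ]] plane S [[0.5482 0.0664 0.079 ]]
white [ 0.5569 -0.0033  0.0762] 0.0006 plane T [[ 0.5571 -0.0032  0.079 ]] plane S [[0.5548 0.0025 0.079 ]]
reddot [0.4956 0.1487 0.07  ] 0.0013 plane T [[0.4962 0.1489 0.07  ]] plane S [[0.495  0.1485 0.07  ]]
tray 474 [ 0.5487 -0.2372] [0.1411 0.1101] 81.82 mean [ 0.5515 -0.2413  0.0227] zmax 0.0311
tin 701 [ 0.6963 -0.1516] [0.06   0.0588] 1.93 mean [ 0.6965 -0.1512  0.0505] zmax 0.0587
sa 115 [0.5009 0.3101] [0.0206 0.0191] 60.5 mean [0.501  0.3086 0.0724] zmax 0.0817
sb 105 [0.7933 0.1115] [0.0197 0.0194] 73.41 mean [0.7921 0.111  0.0728] zmax 0.0814
ball 69 [0.5709 0.1561] [0.0154 0.0157] 1.9 mean [0.5712 0.156  0.1386] zmax 0.1458
ballcollar 227 [0.5612 0.1555] [0.0331 0.0297] 47.53 mean [0.5621 0.1548 0.1216] zmax 0.1458
boxplane ((0.5479558110237122, 0.0840168297290802), (0.1329670548439026, 0.25078409910202026), 5.632597923278809)
centroid 0.5479241787429424 0.08431772237950359 yaw by moments -84.23117432043405
```

View pics/z.png

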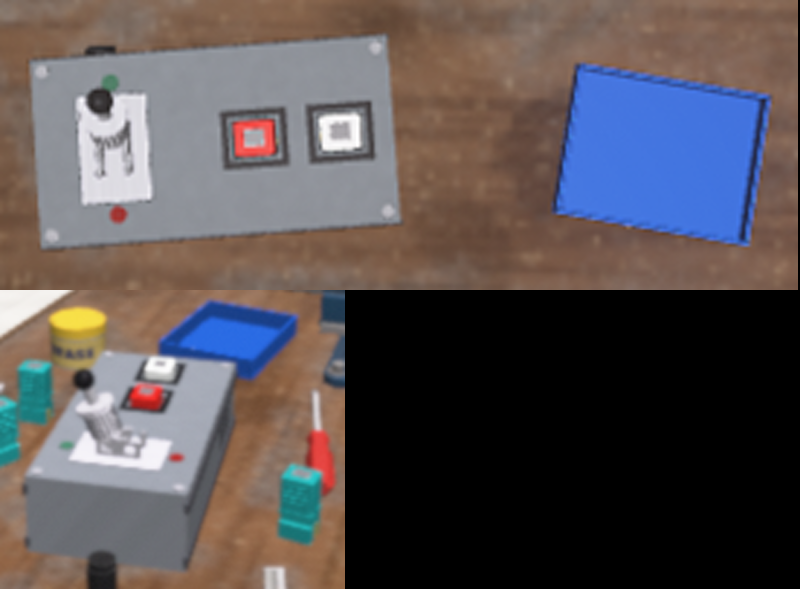

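The crop confirms the layout: lever ball (100,100) leaning to the green dot (110,82), red cap (254,138) nearer the lever, white cap (340,130), tray around (660,155). Box pose: about (0.548, 0.084), yaw 5.65°, and the caps, dots and ball agree to within 1 mm. Next I check obstacle heights along the path.

```bash
cat >> h.py <<'E'
YAW=np.deg2rad(5.65);BC=np.array([.5483,.084,0]);BR=Rn.from_euler("z",YAW).as_matrix()
def bx(x,y,z): return BC+BR@[x,y,z]
def to(goal_grasp,ydeg=None):
    from cell import telemetry
    s=telemetry.sense();R=Rn.from_rotvec(s["ee_rot"]).as_matrix();g=np.array(s["ee_pos"])+R[:,2]*.167
    print("t",round(s["t"],2),"grasp",g.round(4),"box",(BR.T@(g-BC)).round(4),"yaw_y",np.degrees(np.arctan2(R[1,1],R[0,1])).round(2),"gap",round(s["finger_gap"]*.093,4),"F",s["force"].round(1),"grip",round(s["grip_force"],1))
    if goal_grasp is not None: print("  shift mm",(R.T@(goal_grasp-g)*1000).round(1), "twist",None if ydeg is None else round(np.degrees(np.arctan2(R[1,1],R[0,1]))-ydeg,2))
    return g,R
E
python3 - <<'E'
from h import *
T=dict(np.load("top0.npz"));S=dict(np.load("side0.npz"))
P=np.vstack([c[(s["range_z"]>.1)] for s,c in((T,cloud(T)),(S,cloud(S)))])
a=np.array([.159,.579]);b=bx(.0156,.07,0)[:2]
for k in np.linspace(0,1,9):
    c=a+k*(b-a);m=(np.abs(P[:,:2]-c).max(1)<.11)&(P[:,2]<.9)
    print(c.round(2),np.percentile(P[m,2],99.5).round(3) if m.any() else None)
m=(P[:,0]>.3)&(P[:,0]<.48)&(P[:,1]>-.34)&(P[:,1]<-.15)&(P[:,2]>.03);print("vise",P[m].max(0),np.percentile(P[m],99,axis=0))
to(bx(.0156,.07,.2),95.65)
E
```

```text
[0.16 0.58] 0.538
[0.21 0.53] 0.539
[0.26 0.47] 0.519
[0.31 0.42] 0.151
[0.36 0.37] 0.144
[0.41 0.31] 0.076
[0.46 0.26] 0.118
[0.51 0.21] 0.135
[0.56 0.16] 0.135
vise [ 0.44795473 -0.17614215  0.14002989] [ 0.44518074 -0.18085432  0.13580558]
t 0.1 grasp [0.1586 0.5782 0.2368] box [-0.3392  0.5301  0.2368] yaw_y 74.66 gap 0.0931 F [-0.6  0.6  1. ] grip 0.0
  shift mm [-496.1 -302.4   37.2] twist -20.99
```

Call:
servo_tool(motion=[{"tx": -0.04, "ty": -0.025, "tz": 0, "twist": -2, "gripper": 0.06}, {"tx": -0.08, "ty": -0.05, "tz": 0, "twist": -4}, {"tx": -0.12, "ty": -0.075, "tz": 0, "twist": -6}, {"tx": -0.16, "ty": -0.1, "tz": 0, "twist": -8}, {"tx": -0.2, "ty": -0.125, "tz": 0, "twist": -10}, {"tx": -0.24, "ty": -0.15, "tz": 0, "twist": -12}, {"tx": -0.28, "ty": -0.175, "tz": 0, "twist": -14}, {"tx": -0.32, "ty": -0.2, "tz": 0, "twist": -16}, {"tx": -0.36, "ty": -0.225, "tz": 0, "twist": -18}, {"tx": -0.4, "ty": -0.25, "tz": 0, "twist": -20}, {"tx": -0.44, "ty": -0.27, "tz": 0, "twist": -21}, {"tx": -0.47, "ty": -0.29, "tz": 0, "twist": -21}])

```text
invalid input
```

```bash
python3 -c "
from h import *
to(bx(.0156,.07,.2),95.65)"
```

```text
t 0.1 grasp [0.1586 0.5782 0.2368] box [-0.3392  0.5301  0.2368] yaw_y 74.66 gap 0.0931 F [-0.6  0.6  1. ] grip 0.0
  shift mm [-496.1 -302.4   37.2] twist -20.99
```

Call:
servo_tool(motion=[{"tx": -0.04, "ty": -0.025, "tz": 0.0, "twist": -2, "gripper": 0.06}, {"tx": -0.08, "ty": -0.05, "tz": 0.0, "twist": -4, "gripper": 0.06}, {"tx": -0.12, "ty": -0.075, "tz": 0.0, "twist": -6, "gripper": 0.06}, {"tx": -0.16, "ty": -0.1, "tz": 0.0, "twist": -8, "gripper": 0.06}, {"tx": -0.2, "ty": -0.125, "tz": 0.0, "twist": -10, "gripper": 0.06}, {"tx": -0.24, "ty": -0.15, "tz": 0.0, "twist": -12, "gripper": 0.06}, {"tx": -0.28, "ty": -0.175, "tz": 0.0, "twist": -14, "gripper": 0.06}, {"tx": -0.32, "ty": -0.2, "tz": 0.0, "twist": -16, "gripper": 0.06}, {"tx": -0.36, "ty": -0.225, "tz": 0.0, "twist": -18, "gripper": 0.06}, {"tx": -0.4, "ty": -0.25, "tz": 0.0, "twist": -20, "gripper": 0.06}, {"tx": -0.44, "ty": -0.27, "tz": 0.0, "twist": -21, "gripper": 0.06}, {"tx": -0.47, "ty": -0.29, "tz": 0.0, "twist": -21, "gripper": 0.06}])

```text
t: 1.3
ee_pos: [0.5367, 0.1725, 0.4042]
ee_rot: [0.154, -3.137, 0.0]
force: [0.6, -0.1, 0.0]
finger_gap: 0.645
grip_force: 0.0
```

```bash
python3 -c "
from h import *
to(bx(.0156,.07,.2),95.65)"
```

```text
t 1.3 grasp [0.5366 0.1725 0.2372] box [-0.0029  0.0892  0.2372] yaw_y 95.63 gap 0.06 F [ 0.6 -0.1  0. ] grip 0.0
  shift mm [-18.6 -19.2  37.2] twist -0.02
```

Call:
servo_tool(motion=[{"tx": -0.019, "ty": -0.02, "tz": 0.0, "twist": 0, "gripper": 0.06}, {"tx": -0.019, "ty": -0.02, "tz": 0.03, "twist": 0, "gripper": 0.06}, {"tx": -0.019, "ty": -0.02, "tz": 0.04, "twist": 0, "gripper": 0.06}, {"tx": -0.019, "ty": -0.02, "tz": 0.04, "twist": 0, "gripper": 0.06}])

```text
t: 1.7
ee_pos: [0.5551, 0.1565, 0.3618]
ee_rot: [0.155, -3.132, 0.001]
force: [-0.2, -0.0, -0.4]
finger_gap: 0.648
grip_force: 0.0
```

```bash
python3 -c "
from h import *
to(bx(.0156,.07,.0968),95.65)
s=snap('side');cv2.imwrite('pics/a.png',cv2.resize(s['image'][200:340,230:420],None,fx=4,fy=4,interpolation=cv2.INTER_CUBIC))"
```

```text
t 1.7 grasp [0.5541 0.1564 0.1948] box [0.0129 0.0714 0.1948] yaw_y 95.66 gap 0.0602 F [-0.2 -0.  -0.4] grip 0.0
  shift mm [-3.2 -1.4 98. ] twist 0.01
```

View pics/a.png

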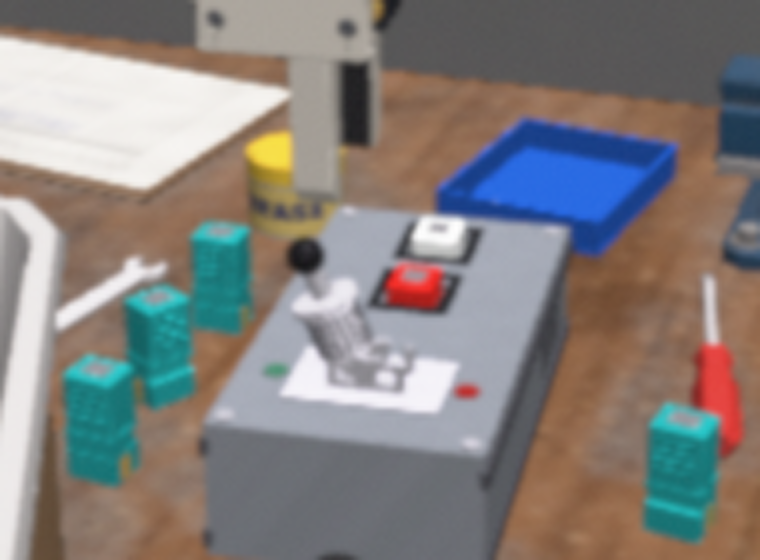

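The gripper hangs over the box with fingers near (315,190) and (360,140), in line with the ball (303,255) and nothing in the way. Descending.

Call:
servo_tool(motion=[{"tx": -0.002, "ty": -0.001, "tz": 0.03, "twist": 0, "gripper": 0.06}, {"tx": -0.002, "ty": -0.001, "tz": 0.06, "twist": 0, "gripper": 0.06}, {"tx": -0.002, "ty": -0.001, "tz": 0.08, "twist": 0, "gripper": 0.06}, {"tx": -0.002, "ty": -0.001, "tz": 0.092, "twist": 0, "gripper": 0.06}, {"tx": -0.002, "ty": -0.001, "tz": 0.096, "twist": 0, "gripper": 0.06}, {"tx": -0.002, "ty": -0.001, "tz": 0.096, "twist": 0, "gripper": 0.06}, {"tx": -0.002, "ty": -0.001, "tz": 0.096, "twist": 0, "gripper": 0.06}])

```text
t: 2.45
ee_pos: [0.5588, 0.156, 0.2704]
ee_rot: [-0.155, 3.135, 0.0]
force: [0.1, 0.0, 0.6]
finger_gap: 0.645
grip_force: 0.0
```

```bash
python3 -c "
from h import *
to(bx(.0156,.07,.0968),95.65)"
```

```text
t 2.45 grasp [0.5592 0.1561 0.1034] box [0.0179 0.0707 0.1034] yaw_y 95.67 gap 0.06 F [0.1 0.  0.6] grip 0.0
  shift mm [ 2.3 -0.7  6.6] twist 0.02
```

Call:
servo_tool(motion=[{"tx": 0.002, "ty": -0.001, "tz": 0.003, "twist": 0, "gripper": 0.06}, {"tx": 0.002, "ty": -0.001, "tz": 0.003, "twist": 0, "gripper": 0.06}, {"tx": 0.002, "ty": -0.001, "tz": 0.003, "twist": 0, "gripper": 0.06}])

```text
t: 2.75
ee_pos: [0.5563, 0.1545, 0.266]
ee_rot: [-0.155, 3.137, 0.0]
force: [-0.0, -0.7, -0.1]
finger_gap: 0.645
grip_force: 0.0
```

```bash
python3 -c "
from h import *
to(bx(.0156,.07,.0968),95.65)"
```

```text
t 2.75 grasp [0.5564 0.1545 0.099 ] box [0.015  0.0694 0.099 ] yaw_y 95.65 gap 0.06 F [-0.  -0.7 -0.1] grip 0.0
  shift mm [-0.6  0.6  2.2] twist 0.0
```

Call:
servo_tool(motion=[{"tx": -0.0005, "ty": 0.0005, "tz": 0.002, "twist": 0, "gripper": 0.06}, {"tx": -0.0005, "ty": 0.0005, "tz": 0.002, "twist": 0, "gripper": 0.04}, {"tx": -0.0005, "ty": 0.0005, "tz": 0.002, "twist": 0, "gripper": 0.015}, {"tx": -0.0005, "ty": 0.0005, "tz": 0.002, "twist": 0, "gripper": 0.015}, {"tx": -0.0005, "ty": 0.0005, "tz": 0.002, "twist": 0, "gripper": 0.015}, {"tx": -0.0005, "ty": 0.0005, "tz": 0.002, "twist": 0, "gripper": 0.015}])

```text
t: 3.35
ee_pos: [0.5567, 0.1559, 0.2638]
ee_rot: [-0.155, 3.138, 0.003]
force: [-0.5, 4.7, -0.6]
finger_gap: 0.318
grip_force: 30.0
```

```bash
python3 -c "
from h import *
to(bx(.0156,.07,.0968),95.65)"
```

```text
t 3.35 grasp [0.5567 0.1562 0.0968] box [0.0155 0.071  0.0968] yaw_y 95.67 gap 0.0296 F [-0.5  4.7 -0.6] grip 30.0
  shift mm [-0.1 -1.   0. ] twist 0.02
```

Call:
servo_tool(motion=[{"tx": -0.0015, "ty": 0.001, "tz": -0.0035, "twist": 0, "gripper": 0.015}, {"tx": -0.003, "ty": 0.001, "tz": -0.007, "twist": 0, "gripper": 0.015}, {"tx": -0.0043, "ty": 0.001, "tz": -0.0101, "twist": 0, "gripper": 0.015}, {"tx": -0.0043, "ty": 0.001, "tz": -0.0101, "twist": 0, "gripper": 0.015}, {"tx": -0.0043, "ty": 0.001, "tz": -0.0101, "twist": 0, "gripper": 0.015}])

```text
t: 3.85
ee_pos: [0.5609, 0.1566, 0.2738]
ee_rot: [0.155, -3.138, -0.0]
force: [-1.2, 1.3, -3.9]
finger_gap: 0.324
grip_force: 30.0
```

```bash
python3 -c "
from h import *
to(bx(.0199,.07,.107),95.65)
s=snap('side');cv2.imwrite('pics/b.png',cv2.resize(s['image'][220:320,270:390],None,fx=5,fy=5,interpolation=cv2.INTER_CUBIC))"
```

```text
t 3.85 grasp [0.5609 0.1566 0.1068] box [0.0197 0.0711 0.1068] yaw_y 95.66 gap 0.0301 F [-1.2  1.3 -3.9] grip 30.0
  shift mm [-0.2 -1.1 -0.2] twist 0.01
```

View pics/b.png

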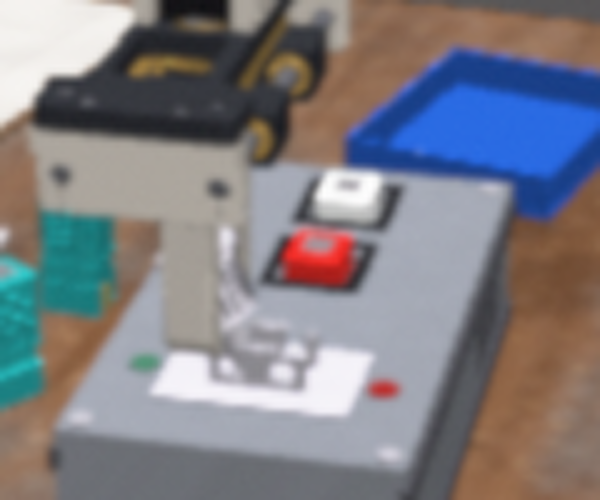

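The grip holds: the collar is lifted and the force along the stalk is about 4.1 N, as expected at 11 mm. In the picture the fingers (200,290) hold the sleeve above the gate. Now the swing.

Call:
servo_tool(motion=[{"tx": 0.0048, "ty": 0, "tz": -0.0017, "twist": 0, "gripper": 0.015}, {"tx": 0.0098, "ty": 0, "tz": -0.003, "twist": 0, "gripper": 0.015}, {"tx": 0.0148, "ty": 0, "tz": -0.0037, "twist": 0, "gripper": 0.015}, {"tx": 0.0199, "ty": 0, "tz": -0.004, "twist": 0, "gripper": 0.015}, {"tx": 0.025, "ty": 0, "tz": -0.0037, "twist": 0, "gripper": 0.015}, {"tx": 0.03, "ty": 0, "tz": -0.003, "twist": 0, "gripper": 0.015}, {"tx": 0.035, "ty": 0, "tz": -0.0017, "twist": 0, "gripper": 0.015}, {"tx": 0.0398, "ty": 0, "tz": 0, "twist": 0, "gripper": 0.015}, {"tx": 0.0405, "ty": 0, "tz": 0.0, "twist": 0, "gripper": 0.015}, {"tx": 0.0405, "ty": 0, "tz": 0.0, "twist": 0, "gripper": 0.015}])

```text
t: 4.9
ee_pos: [0.5205, 0.1526, 0.2741]
ee_rot: [-0.155, 3.138, 0.0]
force: [0.2, 4.3, 0.3]
finger_gap: 0.322
grip_force: 30.0
```

```bash
python3 -c "
from h import *
to(bx(-.0199,.071,.107),95.65)"
```

```text
t 4.9 grasp [0.5205 0.1526 0.1071] box [-0.0209  0.071   0.1071] yaw_y 95.66 gap 0.03 F [0.2 4.3 0.3] grip 30.0
  shift mm [-1.  -0.   0.1] twist 0.01
```

```bash
python3 -c "
from h import *
to(None)
s=snap('side');cv2.imwrite('pics/c.png',cv2.resize(s['image'][220:320,270:390],None,fx=5,fy=5,interpolation=cv2.INTER_CUBIC));to(None)"
```

```text
t 4.9 grasp [0.5205 0.1526 0.1071] box [-0.0209  0.071   0.1071] yaw_y 95.66 gap 0.03 F [0.2 4.3 0.3] grip 30.0
t 4.95 grasp [0.5206 0.1526 0.1071] box [-0.0208  0.071   0.1071] yaw_y 95.66 gap 0.0299 F [-1.   4.4  1.2] grip 30.0
```

View pics/c.png

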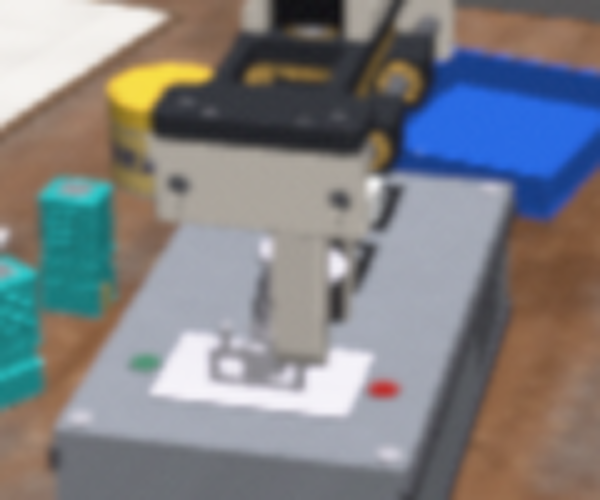

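The fingers (300,300) have moved toward the red dot and the flange edges show at (268,250) and (340,262), so the lever has tilted right. Now I lower along the new stalk direction and check the force.

Call:
servo_tool(motion=[{"tx": -0.0015, "ty": 0, "tz": 0.0035, "twist": 0, "gripper": 0.015}, {"tx": -0.0015, "ty": 0, "tz": 0.0035, "twist": 0, "gripper": 0.015}, {"tx": -0.0015, "ty": 0, "tz": 0.0035, "twist": 0, "gripper": 0.015}])

```text
t: 5.25
ee_pos: [0.5225, 0.1528, 0.2719]
ee_rot: [-0.155, 3.137, 0.0]
force: [-5.6, 3.0, 11.4]
finger_gap: 0.322
grip_force: 30.0
```

```bash
python3 -c "
from h import *
to(bx(-.0199,.071,.107),95.65)"
```

```text
t 5.25 grasp [0.5226 0.1529 0.1049] box [-0.0188  0.0711  0.1049] yaw_y 95.66 gap 0.0299 F [-5.6  3.  11.4] grip 30.0
  shift mm [ 1.1 -0.1 -2.1] twist 0.01
```

The 12.7 N axial force means the collar is resting on the land between the notches. The opening of about 30 mm suggests the flange is pinched, at a bigger radius than I assumed, so the lever stopped short. I'll lift again, guided by force, and swing further.

Call:
servo_tool(motion=[{"tx": 0.0015, "ty": 0, "tz": -0.004, "twist": 0, "gripper": 0.015}, {"tx": 0.002, "ty": 0, "tz": -0.006, "twist": 0, "gripper": 0.015}, {"tx": 0.002, "ty": 0, "tz": -0.006, "twist": 0, "gripper": 0.015}, {"tx": 0.002, "ty": 0, "tz": -0.006, "twist": 0, "gripper": 0.015}])

```text
t: 5.65
ee_pos: [0.5201, 0.1525, 0.2759]
ee_rot: [0.155, -3.137, -0.0]
force: [0.8, 5.2, -2.9]
finger_gap: 0.319
grip_force: 30.0
```

```bash
python3 -c "
from h import *
to(None)"
```

```text
t 5.65 grasp [0.52   0.1526 0.1089] box [-0.0214  0.071   0.1089] yaw_y 95.66 gap 0.0297 F [ 0.8  5.2 -2.9] grip 30.0
```

Call:
servo_tool(motion=[{"tx": 0.002, "ty": 0, "tz": 0.0004, "twist": 0, "gripper": 0.015}, {"tx": 0.004, "ty": 0, "tz": 0.001, "twist": 0, "gripper": 0.015}, {"tx": 0.006, "ty": 0, "tz": 0.0016, "twist": 0, "gripper": 0.015}, {"tx": 0.008, "ty": 0, "tz": 0.0024, "twist": 0, "gripper": 0.015}, {"tx": 0.008, "ty": 0, "tz": 0.0024, "twist": 0, "gripper": 0.015}, {"tx": 0.008, "ty": 0, "tz": 0.0024, "twist": 0, "gripper": 0.015}])

```text
t: 6.25
ee_pos: [0.5121, 0.1517, 0.2735]
ee_rot: [0.155, -3.137, -0.0]
force: [1.3, 4.9, -4.2]
finger_gap: 0.323
grip_force: 30.0
```

```bash
python3 -c "
from h import *
to(None)"
```

```text
t 6.25 grasp [0.512  0.1517 0.1065] box [-0.0294  0.071   0.1065] yaw_y 95.66 gap 0.0301 F [ 1.3  4.9 -4.2] grip 30.0
```

Call:
servo_tool(motion=[{"tx": 0.0015, "ty": 0, "tz": 0.0006, "twist": 0, "gripper": 0.015}, {"tx": 0.003, "ty": 0, "tz": 0.0012, "twist": 0, "gripper": 0.015}, {"tx": 0.003, "ty": 0, "tz": 0.0012, "twist": 0, "gripper": 0.015}, {"tx": 0.003, "ty": 0, "tz": 0.0012, "twist": 0, "gripper": 0.015}])

```text
t: 6.65
ee_pos: [0.5103, 0.1515, 0.2735]
ee_rot: [-0.155, 3.134, 0.001]
force: [5.4, 6.4, -2.1]
finger_gap: 0.322
grip_force: 30.0
```

```bash
python3 -c "
from h import *
to(None)"
```

```text
t 6.65 grasp [0.5109 0.1516 0.1065] box [-0.0306  0.071   0.1065] yaw_y 95.65 gap 0.0299 F [ 5.4  6.4 -2.1] grip 30.0
```

End stop reached (+5.4 N in x). Lowering the collar along the stalk.

Call:
servo_tool(motion=[{"tx": -0.0025, "ty": 0, "tz": 0.003, "twist": 0, "gripper": 0.015}, {"tx": -0.0038, "ty": 0, "tz": 0.006, "twist": 0, "gripper": 0.015}, {"tx": -0.005, "ty": 0, "tz": 0.009, "twist": 0, "gripper": 0.015}, {"tx": -0.005, "ty": 0, "tz": 0.009, "twist": 0, "gripper": 0.015}, {"tx": -0.005, "ty": 0, "tz": 0.009, "twist": 0, "gripper": 0.015}])

```text
t: 7.15
ee_pos: [0.5148, 0.152, 0.2639]
ee_rot: [-0.155, 3.136, 0.0]
force: [3.5, 5.4, -1.6]
finger_gap: 0.321
grip_force: 30.0
```

```bash
python3 -c "
from h import *
to(None)"
```

```text
t 7.15 grasp [0.5151 0.152  0.0969] box [-0.0264  0.071   0.0969] yaw_y 95.65 gap 0.0299 F [ 3.5  5.4 -1.6] grip 30.0
```

Call:
servo_tool(motion=[{"tx": 0, "ty": 0, "tz": 0, "twist": 0, "gripper": 0.06}, {"tx": 0, "ty": 0, "tz": 0, "twist": 0, "gripper": 0.06}, {"tx": 0, "ty": 0, "tz": 0, "twist": 0, "gripper": 0.06}, {"tx": 0, "ty": 0, "tz": 0, "twist": 0, "gripper": 0.06}, {"tx": 0, "ty": 0, "tz": -0.04, "twist": 0, "gripper": 0.06}, {"tx": 0, "ty": 0, "tz": -0.08, "twist": 0, "gripper": 0.06}, {"tx": 0, "ty": -0.03, "tz": -0.11, "twist": 8, "gripper": 0.06}, {"tx": -0.02, "ty": -0.07, "tz": -0.11, "twist": 16, "gripper": 0.06}, {"tx": -0.03, "ty": -0.1, "tz": -0.11, "twist": 24, "gripper": 0.06}, {"tx": -0.03, "ty": -0.1, "tz": -0.11, "twist": 32, "gripper": 0.02}, {"tx": -0.03, "ty": -0.1, "tz": -0.11, "twist": 40, "gripper": 0.0}, {"tx": -0.03, "ty": -0.1, "tz": -0.11, "twist": 48, "gripper": 0.0}])

```text
t: 8.35
ee_pos: [0.5539, 0.0547, 0.3736]
ee_rot: [-1.144, -2.925, 0.001]
force: [0.0, 0.0, -0.7]
finger_gap: 0.433
grip_force: 0.0
```

```bash
python3 -c "
from h import *
to(bx(0,-.028,.12),5.65)
s=snap('side');t=snap('top');np.savez('side1.npz',**s);np.savez('top1.npz',**t)
a=cv2.resize(s['image'][235:325,275:375],None,fx=5,fy=5,interpolation=cv2.INTER_CUBIC)
b=cv2.resize(t['image'][225:315,210:270],None,fx=5,fy=5,interpolation=cv2.INTER_CUBIC)
cv2.imwrite('pics/d.png',np.hstack([a,b]))"
```

```text
t 8.35 grasp [0.5539 0.0547 0.2066] box [ 0.0026 -0.0298  0.2066] yaw_y 47.27 gap 0.0403 F [ 0.   0.  -0.7] grip 0.0
  shift mm [ 3.1 -0.8 86.6] twist 41.62
```

View pics/d.png

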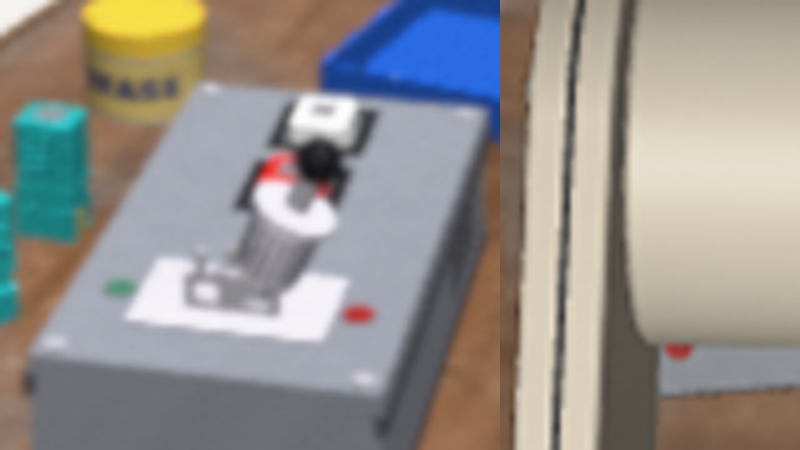

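The side crop shows the lever leaning to the red dot: ball at (317,158), flange top at (295,208). I'll check that against the predicted seated geometry.

```bash
python3 -c "
from h import *
s=dict(np.load('side1.npz'))
K=np.array([[s['fx'],0,s['cx']],[0,s['fy'],s['cy']],[0,0,1.]])
def pj(P): return ((cv2.projectPoints(np.array([P]),cv2.Rodrigues(s['R'])[0],s['t'],K,np.array([float(s['k1']),0,0,0]))[0].ravel()-[275,235])*5).round(1)
for th in(-.3,-.4,-.45):
  f=lambda r:pj(bx(r*np.sin(th),.071,.06+r*np.cos(th)))
  print(th,'ball',f(.078),'flangetop',f(.057),'lift3',f(.060),'lift9',f(.066))
print(blobs(s,lambda h,a,v:v<60,(330,258,346,275))[0][:2])
"
```

```text
-0.3 ball [295.3 151. ] flangetop [278.5 198.9] lift3 [280.9 192.1] lift9 [285.7 178.5]
-0.4 ball [315.  159.7] flangetop [292.7 205.1] lift3 [295.9 198.7] lift9 [302.2 185.7]
-0.45 ball [324.6 164.6] flangetop [299.6 208.7] lift3 [303.2 202.5] lift9 [310.3 189.9]
[(53, [338.75, 267.17], [335, 264, 9, 7])]
```

Lever at 0.40 rad on the red side and the collar is seated, so the supply is off. Now I align over the red cap with fingers closed.

Call:
servo_tool(motion=[{"tx": 0.002, "ty": 0, "tz": 0, "twist": 8, "gripper": 0}, {"tx": 0.003, "ty": 0, "tz": 0.02, "twist": 16, "gripper": 0}, {"tx": 0.003, "ty": 0, "tz": 0.04, "twist": 24, "gripper": 0}, {"tx": 0.003, "ty": 0, "tz": 0.06, "twist": 32, "gripper": 0}, {"tx": 0.003, "ty": 0, "tz": 0.08, "twist": 40, "gripper": 0}, {"tx": 0.003, "ty": 0, "tz": 0.085, "twist": 41.5, "gripper": 0}, {"tx": 0.003, "ty": 0, "tz": 0.085, "twist": 41.5, "gripper": 0}, {"tx": 0.003, "ty": 0, "tz": 0.085, "twist": 41.5, "gripper": 0}])

```text
t: 9.25
ee_pos: [0.5521, 0.0574, 0.2898]
ee_rot: [2.093, 2.342, 0.001]
force: [-0.6, -0.7, 0.3]
finger_gap: 0.006
grip_force: 0.0
```

```bash
python3 -c "
from h import *
to(bx(0,-.028,.0981),5.65)"
```

```text
t 9.25 grasp [0.5523 0.0574 0.1228] box [ 0.0013 -0.0269  0.1228] yaw_y 6.42 gap 0.0005 F [-0.6 -0.7  0.3] grip 0.0
  shift mm [-1.1 -1.4 24.7] twist 0.77
```

Call:
servo_tool(motion=[{"tx": -0.001, "ty": -0.001, "tz": 0.015, "twist": 0.7, "gripper": 0}, {"tx": -0.001, "ty": -0.001, "tz": 0.022, "twist": 0.7, "gripper": 0}, {"tx": -0.001, "ty": -0.001, "tz": 0.026, "twist": 0.7, "gripper": 0}, {"tx": -0.001, "ty": -0.001, "tz": 0.028, "twist": 0.7, "gripper": 0}, {"tx": -0.001, "ty": -0.001, "tz": 0.028, "twist": 0.7, "gripper": 0}, {"tx": -0.001, "ty": -0.001, "tz": 0.028, "twist": 0.7, "gripper": 0}])

```text
t: 9.85
ee_pos: [0.5509, 0.0562, 0.261]
ee_rot: [2.112, 2.325, 0.0]
force: [-0.4, -0.1, 4.7]
finger_gap: 0.006
grip_force: 2.3
```

```bash
python3 -c "
from h import *
to(bx(0,-.028,.0981),5.65)"
```

```text
t 9.85 grasp [0.551  0.0562 0.094 ] box [-0.     -0.0279  0.094 ] yaw_y 5.49 gap 0.0006 F [-0.4 -0.1  4.7] grip 2.3
  shift mm [-0.1  0.  -4.1] twist -0.16
```

Call:
servo_tool(motion=[{"tx": 0, "ty": 0, "tz": 0.0015, "twist": 0, "gripper": 0}, {"tx": 0, "ty": 0, "tz": 0.003, "twist": 0, "gripper": 0}, {"tx": 0, "ty": 0, "tz": 0.0036, "twist": 0, "gripper": 0}, {"tx": 0, "ty": 0, "tz": 0.0036, "twist": 0, "gripper": 0}, {"tx": 0, "ty": 0, "tz": 0.0036, "twist": 0, "gripper": 0}])

```text
t: 10.35
ee_pos: [0.551, 0.0562, 0.2575]
ee_rot: [2.112, 2.325, 0.001]
force: [-0.8, -0.4, 5.8]
finger_gap: 0.002
grip_force: 2.6
```

```bash
python3 -c "
from h import *
to(bx(0,-.028,.0981),5.65)"
```

```text
t 10.35 grasp [0.5511 0.0562 0.0905] box [ 0.     -0.0279  0.0905] yaw_y 5.48 gap 0.0002 F [-0.8 -0.4  5.8] grip 2.6
  shift mm [-0.1 -0.  -7.6] twist -0.17
```

Call:
servo_tool(motion=[{"tx": 0, "ty": 0, "tz": 0.0005, "twist": 0, "gripper": 0}, {"tx": 0, "ty": 0, "tz": 0.0005, "twist": 0, "gripper": 0}, {"tx": 0, "ty": 0, "tz": -0.005, "twist": 0, "gripper": 0}, {"tx": 0, "ty": 0, "tz": -0.01, "twist": 0, "gripper": 0}, {"tx": 0, "ty": 0, "tz": -0.015, "twist": 0, "gripper": 0}, {"tx": 0, "ty": 0, "tz": -0.015, "twist": 0, "gripper": 0}])

```text
t: 10.95
ee_pos: [0.5512, 0.0563, 0.2732]
ee_rot: [2.112, 2.324, 0.002]
force: [0.1, 0.3, 2.8]
finger_gap: 0.009
grip_force: 1.6
```

```bash
python3 -c "
from h import *
to(bx(0,-.028,.0981),5.65)"
```

```text
t 10.95 grasp [0.5515 0.0563 0.1062] box [ 0.0004 -0.0279  0.1062] yaw_y 5.46 gap 0.0009 F [0.1 0.3 2.8] grip 1.6
  shift mm [-0.1 -0.4  8.1] twist -0.19
```

Still 2.8 N with the tips above home height, so the carrier has been released and is following up. I'll rise and open.

Call:
servo_tool(motion=[{"tx": 0, "ty": 0, "tz": -0.015, "twist": 0, "gripper": 0}, {"tx": 0, "ty": 0, "tz": -0.03, "twist": 0, "gripper": 0.05}, {"tx": 0, "ty": 0, "tz": -0.05, "twist": 0, "gripper": 0.05}, {"tx": 0, "ty": 0, "tz": -0.05, "twist": 0, "gripper": 0.05}, {"tx": 0, "ty": 0, "tz": -0.05, "twist": 0, "gripper": 0.05}, {"tx": 0, "ty": 0, "tz": -0.05, "twist": 0, "gripper": 0.05}])

```text
t: 11.55
ee_pos: [0.5505, 0.0563, 0.3213]
ee_rot: [-2.113, -2.324, 0.001]
force: [0.1, -0.1, -0.3]
finger_gap: 0.385
grip_force: 0.0
```

```bash
python3 -c "
from h import *
to(bx(0,-.028,.0925),5.65)
s=snap('side')
cv2.imwrite('pics/e.png',cv2.resize(s['image'][225:325,275:395],None,fx=5,fy=5,interpolation=cv2.INTER_CUBIC))"
```

```text
t 11.55 grasp [0.5503 0.0563 0.1543] box [-0.0008 -0.0278  0.1543] yaw_y 5.46 gap 0.0358 F [ 0.1 -0.1 -0.3] grip 0.0
  shift mm [-0.2  0.8 61.8] twist -0.19
```

View pics/e.png

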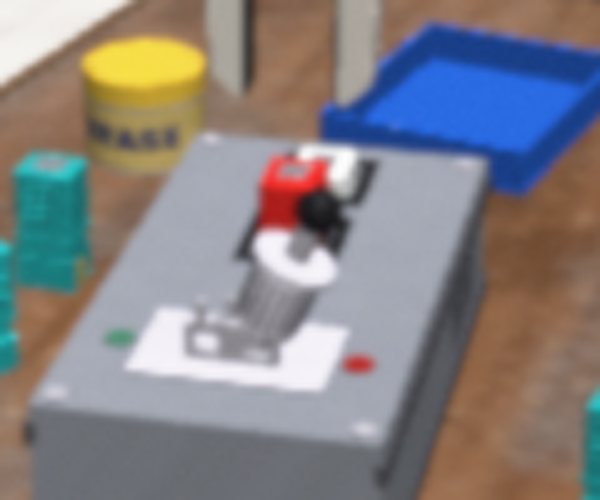

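The red carrier stands up at (293,190), the lever is still off, and the fingers (230,45)/(360,50) straddle it. Descending to grasp.

Call:
servo_tool(motion=[{"tx": 0, "ty": 0.0005, "tz": 0.0, "twist": 0, "gripper": 0.05}, {"tx": 0, "ty": 0.0005, "tz": 0.02, "twist": 0, "gripper": 0.05}, {"tx": 0, "ty": 0.0005, "tz": 0.04, "twist": 0, "gripper": 0.05}, {"tx": 0, "ty": 0.0005, "tz": 0.052, "twist": 0, "gripper": 0.05}, {"tx": 0, "ty": 0.0005, "tz": 0.058, "twist": 0, "gripper": 0.05}, {"tx": 0, "ty": 0.0005, "tz": 0.058, "twist": 0, "gripper": 0.05}, {"tx": 0, "ty": 0.0005, "tz": 0.058, "twist": 0, "gripper": 0.05}])

```text
t: 12.3
ee_pos: [0.5516, 0.0563, 0.2648]
ee_rot: [2.113, 2.324, 0.001]
force: [1.0, -0.4, -0.2]
finger_gap: 0.541
grip_force: 0.0
```

```bash
python3 -c "
from h import *
to(bx(0,-.028,.0925),5.65)"
```

```text
t 12.3 grasp [0.5517 0.0563 0.0978] box [ 0.0007 -0.0279  0.0978] yaw_y 5.45 gap 0.0503 F [ 1.  -0.4 -0.2] grip 0.0
  shift mm [-0.1 -0.7  5.3] twist -0.2
```

Call:
servo_tool(motion=[{"tx": 0, "ty": -0.0005, "tz": 0.004, "twist": 0, "gripper": 0.05}, {"tx": 0, "ty": -0.0005, "tz": 0.004, "twist": 0, "gripper": 0.05}, {"tx": 0, "ty": -0.0005, "tz": 0.004, "twist": 0, "gripper": 0.03}, {"tx": 0, "ty": -0.0005, "tz": 0.004, "twist": 0, "gripper": 0.012}, {"tx": 0, "ty": -0.0005, "tz": 0.004, "twist": 0, "gripper": 0.012}, {"tx": 0, "ty": -0.0005, "tz": 0.004, "twist": 0, "gripper": 0.012}, {"tx": 0, "ty": -0.0005, "tz": 0.004, "twist": 0, "gripper": 0.012}])

```text
t: 13.0
ee_pos: [0.5508, 0.0563, 0.2602]
ee_rot: [2.113, 2.325, -0.0]
force: [0.3, -0.3, 0.2]
finger_gap: 0.254
grip_force: 30.0
```

```bash
python3 -c "
from h import *
to(bx(0,-.028,.0925),5.65)"
```

```text
t 13.0 grasp [0.5508 0.0563 0.0932] box [-0.0002 -0.0278  0.0932] yaw_y 5.46 gap 0.0237 F [ 0.3 -0.3  0.2] grip 30.0
  shift mm [-0.2  0.2  0.7] twist -0.19
```

Gripped at 24 mm. Lifting straight up.

Call:
servo_tool(motion=[{"tx": 0, "ty": 0, "tz": -0.005, "twist": 0, "gripper": 0.012}, {"tx": 0, "ty": 0, "tz": -0.012, "twist": 0, "gripper": 0.012}, {"tx": 0, "ty": 0, "tz": -0.02, "twist": 0, "gripper": 0.012}, {"tx": 0, "ty": 0, "tz": -0.03, "twist": 0, "gripper": 0.012}, {"tx": 0, "ty": 0, "tz": -0.042, "twist": 0, "gripper": 0.012}, {"tx": 0, "ty": 0, "tz": -0.056, "twist": 0, "gripper": 0.012}, {"tx": 0, "ty": 0, "tz": -0.068, "twist": 0, "gripper": 0.012}, {"tx": 0, "ty": 0, "tz": -0.075, "twist": 0, "gripper": 0.012}, {"tx": 0, "ty": 0, "tz": -0.075, "twist": 0, "gripper": 0.012}, {"tx": 0, "ty": 0, "tz": -0.075, "twist": 0, "gripper": 0.012}])

```text
t: 14.0
ee_pos: [0.5507, 0.0563, 0.335]
ee_rot: [-2.113, -2.325, 0.0]
force: [-0.3, -0.1, -0.8]
finger_gap: 0.256
grip_force: 30.0
```

```bash
python3 -c "
from h import *
to(np.array([.565,-.235,.168]),5.65)
s=snap('side');t=snap('top');np.savez('side2.npz',**s)
print(blobs(s,red,(270,180,420,300))[0][:3])
C=cloud(t);V,U=np.mgrid[:480,:640];m=(U>410)&(U<455)&(V>255)&(V<290);print('floor z',np.median(C[m],0))"
```

```text
t 14.0 grasp [0.5507 0.0563 0.168 ] box [-0.0003 -0.0278  0.168 ] yaw_y 5.46 gap 0.0239 F [-0.3 -0.1 -0.8] grip 30.0
  shift mm [-291.3  -13.5    0. ] twist -0.19
[(212, [332.12, 232.15], [326, 221, 13, 21]), (132, [408.17, 293.26], [403, 286, 12, 14]), (8, [346.5, 297.5], [345, 297, 4, 2])]
floor z [ 0.54978194 -0.2397773   0.00389664]
```

Call:
servo_tool(motion=[{"tx": -0.02, "ty": -0.001, "tz": 0, "twist": 0, "gripper": 0.012}, {"tx": -0.05, "ty": -0.002, "tz": 0, "twist": 0, "gripper": 0.012}, {"tx": -0.08, "ty": -0.004, "tz": 0, "twist": 0, "gripper": 0.012}, {"tx": -0.11, "ty": -0.005, "tz": 0, "twist": 0, "gripper": 0.012}, {"tx": -0.14, "ty": -0.006, "tz": 0, "twist": 0, "gripper": 0.012}, {"tx": -0.17, "ty": -0.008, "tz": 0, "twist": 0, "gripper": 0.012}, {"tx": -0.2, "ty": -0.009, "tz": 0, "twist": 0, "gripper": 0.012}, {"tx": -0.23, "ty": -0.011, "tz": 0, "twist": 0, "gripper": 0.012}, {"tx": -0.26, "ty": -0.012, "tz": 0, "twist": 0, "gripper": 0.012}, {"tx": -0.28, "ty": -0.013, "tz": 0, "twist": 0, "gripper": 0.012}, {"tx": -0.291, "ty": -0.0135, "tz": 0, "twist": 0, "gripper": 0.012}, {"tx": -0.291, "ty": -0.0135, "tz": 0, "twist": 0, "gripper": 0.012}])

```text
t: 15.3
ee_pos: [0.5649, -0.2356, 0.3346]
ee_rot: [-2.114, -2.323, 0.0]
force: [-0.3, 0.5, -0.6]
finger_gap: 0.254
grip_force: 30.0
```

```bash
python3 -c "
from h import *
to(np.array([.565,-.235,.0541]))"
```

```text
t 15.3 grasp [ 0.5648 -0.2355  0.1676] box [-0.0151 -0.3196  0.1676] yaw_y 5.37 gap 0.0236 F [-0.3  0.5 -0.6] grip 30.0
  shift mm [  0.4   0.4 113.5] twist None
```

Call:
servo_tool(motion=[{"tx": 0, "ty": 0, "tz": 0.02, "twist": 0, "gripper": 0.012}, {"tx": 0, "ty": 0, "tz": 0.045, "twist": 0, "gripper": 0.012}, {"tx": 0, "ty": 0, "tz": 0.07, "twist": 0, "gripper": 0.012}, {"tx": 0, "ty": 0, "tz": 0.09, "twist": 0, "gripper": 0.012}, {"tx": 0, "ty": 0, "tz": 0.102, "twist": 0, "gripper": 0.012}, {"tx": 0, "ty": 0, "tz": 0.107, "twist": 0, "gripper": 0.012}, {"tx": 0, "ty": 0, "tz": 0.11, "twist": 0, "gripper": 0.012}, {"tx": 0, "ty": 0, "tz": 0.11, "twist": 0, "gripper": 0.012}, {"tx": 0, "ty": 0, "tz": 0.11, "twist": 0, "gripper": 0.012}])

```text
t: 16.2
ee_pos: [0.5655, -0.2349, 0.2263]
ee_rot: [2.112, 2.323, 0.001]
force: [-0.6, 0.4, -0.5]
finger_gap: 0.259
grip_force: 30.0
```

Call:
servo_tool(motion=[{"tx": 0, "ty": 0, "tz": 0.001, "twist": 0, "gripper": 0.012}, {"tx": 0, "ty": 0, "tz": 0.002, "twist": 0, "gripper": 0.012}, {"tx": 0, "ty": 0, "tz": 0.002, "twist": 0, "gripper": 0.012}])

```text
t: 16.5
ee_pos: [0.565, -0.2348, 0.2233]
ee_rot: [2.113, 2.324, 0.0]
force: [-0.9, 1.2, -0.7]
finger_gap: 0.255
grip_force: 30.0
```

```bash
python3 -c "
from h import *
to(None)"
```

```text
t 16.5 grasp [ 0.565  -0.2348  0.0563] box [-0.0147 -0.3189  0.0563] yaw_y 5.45 gap 0.0237 F [-0.9  1.2 -0.7] grip 30.0
```

Still about 2 mm off the floor, by force and height.

Call:
servo_tool(motion=[{"tx": 0, "ty": 0, "tz": 0.001, "twist": 0, "gripper": 0.012}, {"tx": 0, "ty": 0, "tz": 0.002, "twist": 0, "gripper": 0.012}, {"tx": 0, "ty": 0, "tz": 0.002, "twist": 0, "gripper": 0.012}, {"tx": 0, "ty": 0, "tz": 0.002, "twist": 0, "gripper": 0.012}])

```text
t: 16.9
ee_pos: [0.565, -0.2347, 0.221]
ee_rot: [-2.113, -2.325, 0.0]
force: [-1.0, -0.3, -0.3]
finger_gap: 0.255
grip_force: 30.0
```

```bash
python3 -c "
from h import *
to(None)"
```

```text
t 16.9 grasp [ 0.5649 -0.2347  0.054 ] box [-0.0148 -0.3188  0.054 ] yaw_y 5.46 gap 0.0237 F [-1.  -0.3 -0.3] grip 30.0
```

Call:
servo_tool(motion=[{"tx": 0, "ty": 0, "tz": 0.001, "twist": 0, "gripper": 0.012}, {"tx": 0, "ty": 0, "tz": 0.0015, "twist": 0, "gripper": 0.012}, {"tx": 0, "ty": 0, "tz": 0.0015, "twist": 0, "gripper": 0.012}, {"tx": 0, "ty": 0, "tz": 0.0015, "twist": 0, "gripper": 0.012}])

```text
t: 17.3
ee_pos: [0.5652, -0.2348, 0.2202]
ee_rot: [2.113, 2.324, 0.0]
force: [-2.7, 0.0, 6.9]
finger_gap: 0.258
grip_force: 30.0
```

```bash
python3 -c "
from h import *
to(None)"
```

```text
t 17.3 grasp [ 0.5652 -0.2348  0.0532] box [-0.0145 -0.3189  0.0532] yaw_y 5.46 gap 0.024 F [-2.7  0.   6.9] grip 30.0
```

Contact with the floor (6.9 N). I'll release, then rise well clear.

Call:
servo_tool(motion=[{"tx": 0, "ty": 0, "tz": -0.001, "twist": 0, "gripper": 0.012}, {"tx": 0, "ty": 0, "tz": -0.001, "twist": 0, "gripper": 0.045}, {"tx": 0, "ty": 0, "tz": -0.001, "twist": 0, "gripper": 0.045}, {"tx": 0, "ty": 0, "tz": -0.001, "twist": 0, "gripper": 0.045}, {"tx": 0, "ty": 0, "tz": -0.001, "twist": 0, "gripper": 0.045}, {"tx": 0, "ty": 0, "tz": -0.02, "twist": 0, "gripper": 0.045}, {"tx": 0, "ty": 0, "tz": -0.05, "twist": 0, "gripper": 0.045}, {"tx": 0, "ty": 0, "tz": -0.09, "twist": 0, "gripper": 0.045}, {"tx": 0, "ty": 0, "tz": -0.13, "twist": 0, "gripper": 0.045}, {"tx": 0, "ty": 0, "tz": -0.17, "twist": 0, "gripper": 0.045}, {"tx": 0, "ty": 0, "tz": -0.2, "twist": 0, "gripper": 0.045}, {"tx": 0, "ty": 0, "tz": -0.2, "twist": 0, "gripper": 0.045}])

```text
t: 18.5
ee_pos: [0.566, -0.2351, 0.4263]
ee_rot: [2.107, 2.318, 0.004]
force: [0.4, 0.3, 0.8]
finger_gap: 0.486
grip_force: 0.0
```

```bash
python3 -c "
from h import *
to(None)
s=snap('side');t=snap('top')
a=cv2.resize(s['image'][220:350,275:425],(480,416),interpolation=cv2.INTER_CUBIC);b=cv2.resize(t['image'][180:320,200:300],(297,416))
cv2.imwrite('pics/f.png',np.hstack([a,b]))
C=cloud(t);ok=t['range_z']>.1;V,U=np.mgrid[:480,:640];z=C[...,2]
for n,(u0,v0,u1,v1) in dict(tin=(380,184,412,218),sa=(155,280,182,300),sb=(258,140,282,162)).items():
  m=ok&(U>u0)&(U<u1)&(V>v0)&(V<v1)&(z>.04)&(z<.09)
  print(n,C[m].mean(0).round(3) if m.any() else None)"
```

```text
t 18.5 grasp [ 0.5674 -0.2359  0.2593] box [-0.0125 -0.3202  0.2593] yaw_y 5.46 gap 0.0452 F [0.4 0.3 0.8] grip 0.0
tin [ 0.696 -0.151  0.05 ]
sa [0.501 0.308 0.07 ]
sb [0.792 0.111 0.07 ]
```

View pics/f.png

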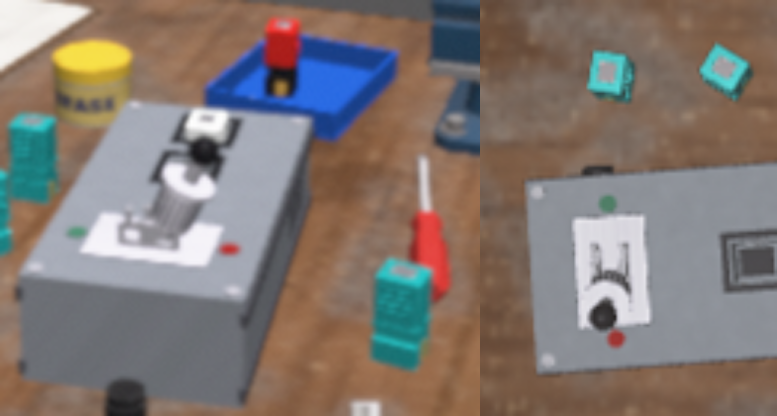

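The red carrier stands upright in the tray (282,60), the white one is home (208,125), and the lever leans to the red dot with its collar seated. The tin and sleeves have not moved.

```bash
python3 -c "
from cell import robot
print(robot.hand_in())"
```

```text
the job is handed in; nothing more can be done
None
```

The job is done and handed in at 18.5 s of the 64 s: the supply was switched off first with its collar back in the notch, the red carrier stands upright in the blue tray, and the white carrier, tin and sleeves are where they were.

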